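# Turn the graphite plate home on its jig and clamp it

### The job

The grooved graphite plate lies askew on its metal jig with its slot round the upright peg. Without lifting it, push its near right corner so that it turns about the peg, past the spring plunger, until it bears on the stop screw at the far side; graphite chips, so push gently and stop as soon as it bears. Then swing the black-knobbed cam lever clockwise until the cam holds the plate firmly, but do not force it; let go, and leave the other things where they are.

Things in the scene. Friction and masses are not known exactly. Their poses are not given: they have to be found in the camera images.
- base: fixed aluminium base plate 170 x 186 x 14 mm on the bench. Origin on the bench, under the middle of the graphite plate's home place; x points to the far side (stop screw), y left, z up. It reaches from x -86 to +84 and y -106 to +80 mm; top at z = 14 mm. The stop screw points to -x at y = -46 mm, 7 mm above the top; its round tip stands somewhere between x = +46 and +54 mm (set by hand, not measured)
- peg_foot (a point): foot of the upright locating peg (10 mm thick, 17 mm high) on the base's top, at x = +30, y = +52 mm of the base; axes as the base's
- plunger (a joint): travel (m) of the ball-ended spring plunger at the right end: 0 out, 0.006 fully in. Nose radius 7 mm, axis at base x = +30 mm, 7 mm above the base's top, nose to y = -63 mm; presses along +y, 1.2 N out, 2.4 N at 2 mm. Between 0.2 and 0.1 rad before home the plate's far right corner pushes it in, which takes some more newtons at the near right corner. It is not the end stop
- plate_slot (a point): pivot of the loose dark graphite plate (100 x 130 x 12 mm, about 0.33 kg), on its underside; at the peg's axis when home. Slot 11 mm wide, open to the left end, its bottom 5 mm from here. x to the far edge, y to the left end, z up. The plate spans x -80 (near edge) to +20, y -117 (right end) to +13 mm from here. At home its axes are parallel to the base's within 0.05 rad; it starts 0.24 to 0.42 rad clockwise of that
- plate_corner (a point): right end of the plate's near edge, half-way up its 12 mm thickness (6 mm above the base's top), at x = -80, y = -99.4 mm from plate_slot, axes as there. Beyond it the corner is cut off at a slant (22 mm long, facing near and right) for the cam. Push the near edge to the left of this point, 10 to 15 mm from it, in the direction of the plate's x
- cam_axis (a point): foot of the cam lever's upright axle on the base's top, at x = -56, y = -66 mm of the base. The cam, a steel disc 26 mm wide set 6 mm off the axle, meets the slanted corner of the plate when turned
- cam (a joint): angle (rad) of the cam lever, 0 to 2.6, growing clockwise seen from above; starts at 0 to 0.25, cam clear of the plate. With the plate home the cam bites somewhere between 1.4 and 2.3, and stays where it is left. The lever turns freely with under 2 N at the knob; at 3 to 5 N it clamps firmly, over about 6 N the cam crushes the graphite
- cam_knob (a point): middle of the upright black knob, which revolves freely on its stem (14 mm thick, 26 mm high; from 36 to 62 mm above the bench) at the end of the cam lever, 60 mm from the lever's axle; the flat lever below it is 12 mm wide, its top 36 mm above the bench. At joint value 0 it lies from the axle in the direction of base x = +0.71, y = -0.71
- cork_small: small cork stopper, 24 mm wide, 22 mm high, beside the base; bystander
- cork_big: large cork stopper, 34 mm wide, 30 mm high, behind the base; bystander
- tweezers: steel tweezers lying flat, 18 x 157 x 10 mm, left of the base; bystander
- small_reamer: small graphite reamer with wooden handle, 20 x 204 x 20 mm, lying in front of the base on the left; bystander
- caliper: steel caliper lying flat, 67 x 205 x 8 mm, behind the base on the left; bystander
- tape_roll: roll of masking tape lying flat, 75 mm wide, 18 mm high, right of the base; bystander
Not all that is in view belongs to the job. There is more than one size of the part that bears plate_slot; the job needs the largest.

How it is judged:
By the outcome, as a careful person would: the job done as asked, in the order asked, and still so for the second after the job is handed in, with the robot touching nothing.
It also fails if it takes over 67 s, if anything falls off the work surface, if the arm or the gripper's body presses on something with over 40 N, if the wrist force passes 120 N, or if a joint passes its speed limit or range.

### The arm

A 6-joint arm with a two-finger parallel gripper is mounted at the origin on a cart in front of the work surface, level with it; the furniture and walls round the work are solid. World frame = base frame: x ahead of the robot, y to its left, z up, the work surface at z = 0. Lengths are in m, angles in rad, forces in N, time in s.
With the tool pointing down it reaches from about 0.35 to 0.775 m from the base axis. Payload 7.3 kg.
Tool frame: the origin (TCP) lies at the very end of the fingers, on their centre line; the grasp point (between the pads) lies 19 mm behind it; z points along the fingers, y is the line along which they close (so a half turn about z gives the same grasp; the last joint's range is limited). The gripper opens to 92 mm and grips with 3 to 60 N. Pads are 19 mm wide; open, the fingers measure 130 mm over their backs; the gripper's body (75 mm by 190 mm) begins 47 mm behind the grasp point.
Start: joints at [-1.257, 0.342, 1.524, -0, 1.275, -0.146], TCP at [0.233, -0.47, 0.227] pointing down, gripper open.
Joint ranges: [-2.53, 2.53], [-0.77, 2.02], [0.04, 2.7], [-1, 4.14], [0.28, 2.66], [-3.11, 3.11]. Speed limits (rad/s): [2.57, 2.57, 3.14, 3.14, 3.14, 3.14].

### API

Orientations are given as [roll, pitch, yaw] about the fixed x, y, z axes, in that order (R = Rz(yaw) Ry(pitch) Rx(roll)).
In Python, from cell import observe, read_camera, get_calibration, hand_in, search_frame gives the robot as it stands.
- The arm moves only by the tool step_arm, never from a script. Its argument "commands" is a list of rows, each an object with "translation": the shift along the tool's x, y, z in mm, a list of three; "roll": the turn about the tool's z in rad. In form: [{"translation": [x, y, z], "roll": roll}, ...]. A call has 1 to 20 rows; each row shifts and turns the commanded pose from where the row before left it, along the tool's axes as they then stand; what a row does not reach is not made up. A row lasts 1/12 s, in which the tool goes at most 41.7 mm and 7.16 degrees, less where a joint would pass 70% of its speed; a pose out of reach is approached as far as the arm can. A call is refused whole if a number of a shift passes 41.7 or a number of a turn 0.125, either way. A call with a gripper value outside its range is refused whole. "fingers" is the opening, from 0 (shut) to 1 (fully open), set as the call begins (left out, the last holds). The fingers move at their own pace and stop on an object; "grip_force" is the grip in N (left out, the last holds). Time passes only in rows, so rows that do not move let the fingers close. It gives the time, the measured TCP pose, the force, the opening and the grip force at its end, in the units of the state.
- observe(): the state, without advancing time (a new reading comes with each control period).
- read_camera(name): name is "side" or "top"; returns the picture (400x640x3 uint8, red, green, blue); there is no depth.
- get_calibration(name): a dict with "camera_matrix" (3x3 intrinsics, pixels), "world_from_camera" (4x4, takes a point from camera to world coordinates). Camera axes: x right, y up, looking along -z (the intrinsics and any distortion apply to the point x, -y, -z); pixel columns grow to the right and rows downward; lengths in m; the calibration is good to about 2 mm. A picture is of the moment at which its call begins. get_calibration takes no time and is no camera call.
- hand_in(): hands the job in; it is judged then, once.
Trained networks look in the newest picture that a camera, given by its name, has taken for a name from the list of things; names that differ only in an ending like _2 or _b are one class to them, and where a whole thing is asked for, a point or a joint stands for the part that bears it (a point fixed in the world has none). Each returns a list of dicts, best first, with "confidence" (0 to 1); they miss things now and then, are a little off and sometimes report something else, mostly with a low value. They report only what shows in the picture. A call takes as long as a camera call. They do not tell look-alikes from the thing itself.
- search_frame(camera, name): "at" ([x, y, z] in m, in world coordinates, good to about 4 mm: the middle of the surface that is visible of it).
The state is a dict: "time": time; "qpos": joint angles; "qvel": joint speeds; "joint_efforts": joint torques, N m; "tool_pos": TCP position; "tool_rot": TCP orientation; "contact_force": force on the tool from outside, world axes, zero at the start; "torque": the same for the moment, N m; "opening": finger opening in m; "grip_force": force on a finger pad.
Only numpy, scipy, OpenCV 4.12 (cv2) and the standard library are available. Lean on these libraries where they do the work, as an engineer would, in place of code of your own. Each camera call takes 0.05 s, during which the arm holds its last target. There are 200 camera calls.

## Working session

There is one attempt and no reset: what is moved stays moved. The work goes in short steps, Python scripts to look and compute and a tool call to move; the robot and the scene stay as the last step left them, time stands still between calls to the robot, and variables do not carry over. Pictures are saved under pics/ and viewed, at most 10 in all, crops included, and the job is handed in when it is done.

Besides the shell and the picture viewer there is one more tool, called after "Request:" as a command line: name --argument value ..., lists and objects as JSON in quotes. step_arm: Moves the arm, as the interface text tells. Its arguments: {"type":"object","properties":{"commands":{"type":"array"},"fingers":{"type":"number"},"grip_force":{"type":"number"}},"required":["commands"]}

```bash
mkdir -p pics; python3 - <<'E'
from cell import *
import cv2,numpy as np
s=observe();print(s['time'],s['tool_pos'],s['tool_rot'],s['contact_force'])
for c in('top','side'):
    im=read_camera(c);cv2.imwrite(f'pics/{c}0.png',im[:,:,::-1])
    k=get_calibration(c);print(k['camera_matrix'],np.round(k['world_from_camera'],3))
    for n in('base','peg_foot','plate_slot','plate_corner','cam_axis','cam_knob','plunger','tape_roll'):
        print(c,n,[(np.round(d['at'],3),round(d['confidence'],2)) for d in search_frame(c,n)[:4]])
E
```

```text
0.0 [ 0.23286728 -0.47008449  0.22605354] [-3.14009418e+00 -2.02107178e-04  4.59803012e-01] [0.00674816 0.36722398 0.15233589]
[[467.64091855   0.         324.03191282]
 [  0.         467.64091855 196.69330877]
 [  0.           0.           1.        ]] [[ 0.016  0.993 -0.12   0.477]
 [-1.     0.018  0.012  0.032]
 [ 0.014  0.12   0.993  1.102]
 [ 0.     0.     0.     1.   ]]
top base [(array([ 0.633, -0.118,  0.012]), 0.78)]
top peg_foot [(array([ 0.628, -0.117,  0.011]), 0.88), (array([ 0.69 , -0.262,  0.018]), 0.36)]
top plate_slot [(array([ 0.597, -0.069,  0.023]), 0.98), (array([ 0.421, -0.2  ,  0.01 ]), 0.82), (array([0.606, 0.21 , 0.012]), 0.6), (array([ 0.575, -0.164,  0.036]), 0.35)]
top plate_corner [(array([0.604, 0.205, 0.008]), 0.93), (array([ 0.424, -0.201,  0.01 ]), 0.67), (array([ 0.589, -0.066,  0.024]), 0.56)]
top cam_axis [(array([ 0.633, -0.12 ,  0.013]), 0.57)]
top cam_knob [(array([ 0.578, -0.164,  0.035]), 0.72)]
top plunger []
top tape_roll [(array([ 0.69 , -0.259,  0.017]), 0.82)]
[[515.10026171   0.         319.51343385]
 [  0.         515.10026171 197.96119704]
 [  0.           0.           1.        ]] [[ 0.997  0.035 -0.073  0.504]
 [-0.081  0.49  -0.868 -0.856]
 [ 0.006  0.871  0.491  0.564]
 [ 0.     0.     0.     1.   ]]
side base [(array([ 0.625, -0.151,  0.013]), 0.56)]
side peg_foot [(array([ 0.625, -0.15 ,  0.017]), 0.66)]
side plate_slot [(array([ 0.422, -0.207,  0.012]), 0.68), (array([0.604, 0.2  , 0.008]), 0.59)]
side plate_corner [(array([ 0.588, -0.079,  0.029]), 0.96), (array([0.606, 0.2  , 0.011]), 0.86), (array([ 0.422, -0.202,  0.007]), 0.81)]
side cam_axis [(array([ 0.624, -0.153,  0.016]), 0.57)]
side cam_knob [(array([ 0.581, -0.173,  0.04 ]), 0.8)]
side plunger []
side tape_roll [(array([ 0.691, -0.266,  0.017]), 0.61)]
```

```bash
python3 - <<'E'
import cv2
a=cv2.imread('pics/top0.png')[60:320,240:500];cv2.imwrite('pics/top0c.png',cv2.resize(a,(600,600),interpolation=cv2.INTER_CUBIC))
E
```

```text
(no output)
```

View pics/top0.png

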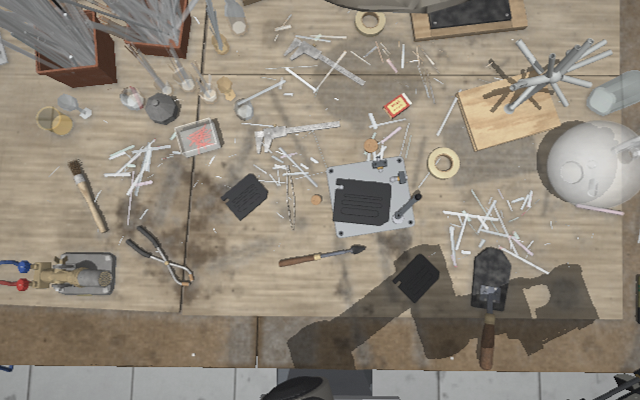

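View pics/side0.png

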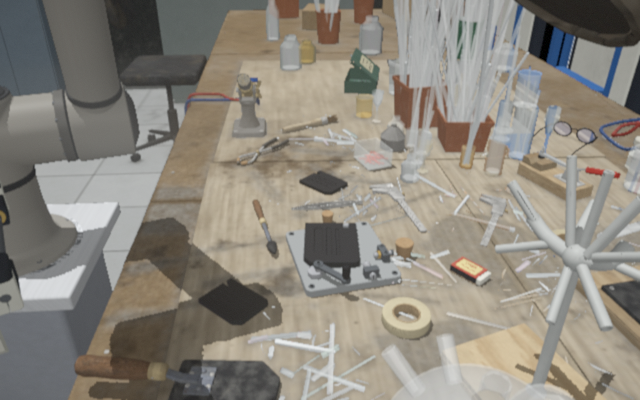

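View pics/top0c.png

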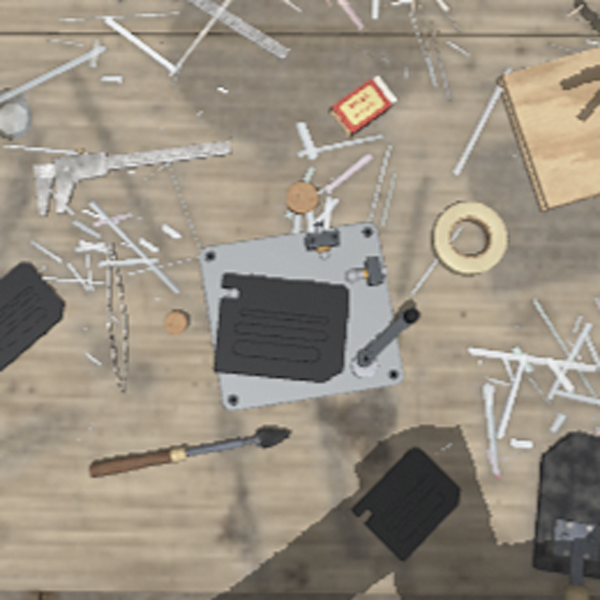

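The top view shows the base askew (turned about +0.16 rad), with crop corners at (202,250), (378,222), (402,382) and (228,408). The plate's slot and peg are at about (232,293), its slanted corner at about (345,370), the knob at (411,314) and the cam axle at (364,362). The small plates beside it are decoys.

```bash
cat > h.py <<'E'
import numpy as np,cv2
from cell import *
def ray(cam,uv,z):
    k=get_calibration(cam);K=k['camera_matrix'];T=k['world_from_camera']
    uv=np.atleast_2d(uv).astype(float);d=np.c_[uv,np.ones(len(uv))]@np.linalg.inv(K).T
    d=(d*[1,-1,-1])@T[:3,:3].T;o=T[:3,3]
    return (o+d*((z-o[2])/d[:,2])[:,None])[:,:2]
def proj(cam,P):
    k=get_calibration(cam);T=np.linalg.inv(k['world_from_camera']);p=np.atleast_2d(P)@T[:3,:3].T+T[:3,3]
    p=p*[1,-1,-1]@k['camera_matrix'].T;return p[:,:2]/p[:,2:]
def fit(L,W):
    L=np.array(L,float);a=L-L.mean(0);b=W-W.mean(0)
    th=np.arctan2((a[:,0]*b[:,1]-a[:,1]*b[:,0]).sum(),(a*b).sum())
    R=np.array([[np.cos(th),-np.sin(th)],[np.sin(th),np.cos(th)]]);t=W.mean(0)-R@L.mean(0)
    return th,t,np.linalg.norm(W-(L@R.T+t),axis=1)
E
python3 - <<'E'
from h import *
c=lambda p:np.array(p)/ (600/260)+[240,60]
W=ray('top',c([(202,250),(378,222),(402,382),(228,408)]),.014)
th,t,r=fit([(.084,.080),(.084,-.106),(-.086,-.106),(-.086,.080)],W);print('base',th,t,r)
R=np.array([[np.cos(th),-np.sin(th)],[np.sin(th),np.cos(th)]])
B=lambda p:np.array(p)@R.T+t
P=ray('top',c([(222,273),(349,286),(215,371)]),.026)
tp,tt,rp=fit([(.02,.013),(.02,-.117),(-.08,.013)],P);print('plate',tp,tt,rp,'rel',tp-th)
print('peg',B((.03,.052)),ray('top',c([(232,293)]),.031))
print('axle',B((-.056,-.066)),'knob',ray('top',c([(411,314)]),.062))
# overlay
im=read_camera('top').copy()
import numpy as np
def draw(pts,z,f,col):
    q=proj('top',np.c_[f(np.array(pts)),np.full(len(pts),z)])*4;q=q-np.array([310,140])*4
    cv2.polylines(big,[np.int32(q)],True,col,1)
big=cv2.resize(im[140:280,310:450],None,fx=4,fy=4,interpolation=cv2.INTER_CUBIC)
draw([(.084,.080),(.084,-.106),(-.086,-.106),(-.086,.080)],.014,B,(255,0,0))
Rp=np.array([[np.cos(tp),-np.sin(tp)],[np.sin(tp),np.cos(tp)]]);Pf=lambda p:p@Rp.T+tt
draw([(.02,.013),(.02,-.117),(-.064,-.117),(-.08,-.0994),(-.08,.013)],.026,Pf,(0,255,0))
cam_=B((-.056,-.066));ang=np.linspace(0,6.2,20)
draw(np.c_[np.cos(ang),np.sin(ang)]*.060+cam_,.062,lambda p:p,(255,255,0))
cv2.imwrite('pics/ov.png',big[:,:,::-1])
E
```

```text
base 0.1658424795621334 [ 0.61007374 -0.07820424] [0.00431884 0.00175333 0.00527178 0.00452876]
plate -0.07445911433254075 [ 0.62964011 -0.01983027] [0.00027373 0.00175285 0.00176985] rel -0.24030159389467415
peg [ 0.63107779 -0.0219652 ] [[ 0.6298581  -0.01829318]]
axle [ 0.56573758 -0.15254336] knob [[ 0.60791383 -0.19136502]]
```

View pics/ov.png

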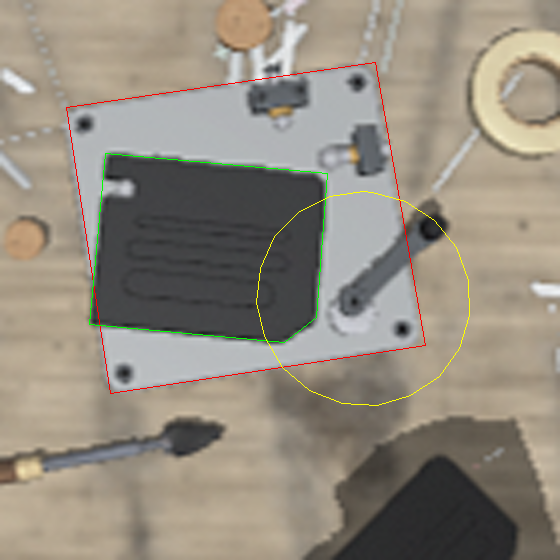

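The overlay fits the plate within about 1 mm. The base fit is a few mm off at the axle, whose head shows at overlay pixel (350,300) with the knob at (432,226), so I'll measure those directly.

```bash
python3 - <<'E'
from h import *
g=lambda u,v:[(310+u/4,140+v/4)]
a=ray('top',g(350,300),.040)[0];k=ray('top',g(432,226),.060)[0]
print('axle',a,'knob',k,np.linalg.norm(k-a),np.arctan2(*(k-a)[::-1]))
bolts=ray('top',[g(*p)[0] for p in[(84,124),(357,82),(402,329),(123,373)]],.014);
print('bolts',bolts,[np.arctan2(*(bolts[i]-bolts[j])[::-1]) for i,j in((0,1),(3,2),(1,2),(0,3))])
peg=np.array([.6298,-.019]);d=peg-a
print('yaw from peg-axle',np.arctan2(d[1],d[0])-np.arctan2(.118,.086),np.linalg.norm(d),np.hypot(.118,.086))
tp=-.0745;R=np.array([[np.cos(tp),-np.sin(tp)],[np.sin(tp),np.cos(tp)]]);tt=np.array([.6297,-.0195])
print('corner',R@[-.08,-.0994]+tt,'push pt',R@[-.08,-.086]+tt,'start',R@[-.08-.019-.02,-.086]+tt)
E
```

```text
axle [ 0.5663363  -0.14862124] knob [ 0.60717972 -0.19156146] 0.05926252554580695 -0.8104193279121018
bolts [[ 0.66992029  0.00385011]
 [ 0.69814006 -0.15758676]
 [ 0.55208965 -0.18339907]
 [ 0.52377886 -0.02087407]] [np.float64(1.7438515923096045), np.float64(1.7432592666631503), np.float64(0.17492923221770545), np.float64(0.16759290013136635)]
yaw from peg-axle 0.17450319581835416 0.14432361613370012 0.14601369798755184
corner [ 0.54252346 -0.11266979] push pt [ 0.54352083 -0.09930696] start [ 0.50462901 -0.09640415]
```

Request:
step_arm --commands '[{"translation":[34,-18,0],"roll":0},{"translation":[34,-18,0],"roll":0},{"translation":[34,-18,0],"roll":0},{"translation":[34,-18,0],"roll":0},{"translation":[34,-18,0],"roll":0},{"translation":[34,-18,0],"roll":0},{"translation":[34,-18,0],"roll":0},{"translation":[34,-18,0],"roll":0},{"translation":[34,-18,0],"roll":0},{"translation":[34,-18,0],"roll":0},{"translation":[34,-18,0],"roll":0},{"translation":[34,-18,0],"roll":0},{"translation":[0,0,0],"roll":0}]' --fingers 0

```text
time: 2.03
tool_pos: [0.5056, -0.0907, 0.2267]
tool_rot: [-3.141, -0.003, 0.465]
contact_force: [-1.9, 0.4, -0.8]
opening: 0.0097
grip_force: 0.0
```

Request:
step_arm --commands '[{"translation":[0,0,15],"roll":-0.115},{"translation":[0,0,15],"roll":-0.115},{"translation":[0,0,15],"roll":-0.115},{"translation":[0,0,15],"roll":-0.115},{"translation":[0,0,15],"roll":-0.115},{"translation":[0,0,15],"roll":-0.115},{"translation":[0,0,15],"roll":-0.115},{"translation":[0,0,15],"roll":-0.115},{"translation":[0,0,15],"roll":-0.115},{"translation":[0,0,0],"roll":0},{"translation":[0,0,0],"roll":0}]'

```text
time: 2.95
tool_pos: [0.5024, -0.0959, 0.0914]
tool_rot: [-3.14, -0.0, 1.491]
contact_force: [-0.2, -0.1, 0.9]
opening: 0.0004
grip_force: 0.0
```

Request:
step_arm --commands '[{"translation":[0,0,20],"roll":0},{"translation":[0,0,20],"roll":0},{"translation":[0,0,15],"roll":0},{"translation":[0,0,10],"roll":0},{"translation":[0,0,8],"roll":0},{"translation":[0,0,0],"roll":0},{"translation":[0,0,0],"roll":0},{"translation":[0,0,0],"roll":0}]'

```text
time: 3.62
tool_pos: [0.5035, -0.0961, 0.0196]
tool_rot: [3.14, 0.0, 1.494]
contact_force: [0.4, 0.0, 0.5]
opening: 0.0004
grip_force: 0.0
```

```bash
python3 - <<'E'
from h import *
im=read_camera('side');cv2.imwrite('pics/s1.png',cv2.resize(im[180:320,220:440,::-1],None,fx=3,fy=3,interpolation=cv2.INTER_CUBIC))
s=observe();print(s['tool_pos'],s['contact_force'])
E
```

```text
[ 0.50348925 -0.09610923  0.01963853] [ 0.46129079 -0.25165309 -0.57150101]
```

View pics/s1.png

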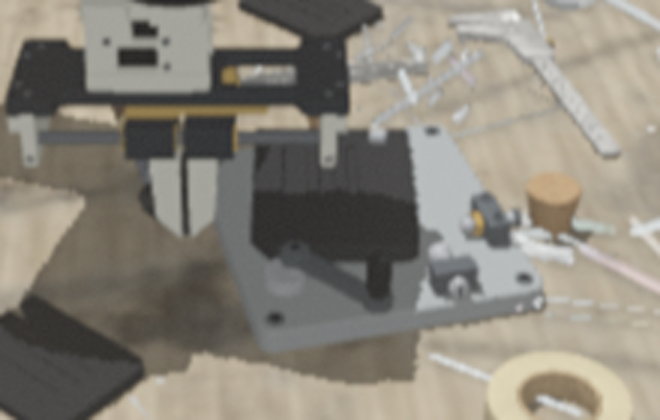

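The side view shows the finger tips, at about (187,235), are wedge-shaped and stand clear in front of the plate. Now I'll approach the edge.

Request:
step_arm --commands '[{"translation":[0,5,0],"roll":0},{"translation":[0,5,0],"roll":0},{"translation":[0,5,0],"roll":0},{"translation":[0,4,0],"roll":0},{"translation":[0,2,0],"roll":0},{"translation":[0,1,0],"roll":0},{"translation":[0,1,0],"roll":0},{"translation":[0,0,0],"roll":0},{"translation":[0,0,0],"roll":0},{"translation":[0,0,0],"roll":0}]'

```text
time: 4.5
tool_pos: [0.5255, -0.0976, 0.0187]
tool_rot: [-3.141, 0.0, 1.495]
contact_force: [-0.2, -0.3, 0.3]
opening: 0.0004
grip_force: 0.0
```

Request:
step_arm --commands '[{"translation":[0,1,0],"roll":0},{"translation":[0,1,0],"roll":0},{"translation":[0,1,0],"roll":0},{"translation":[0,1,0],"roll":0},{"translation":[0,0,0],"roll":0}]'

```text
time: 4.92
tool_pos: [0.53, -0.098, 0.0187]
tool_rot: [3.141, 0.0, 1.495]
contact_force: [-0.7, -0.6, 0.3]
opening: 0.0005
grip_force: 0.0
```

Request:
step_arm --commands '[{"translation":[0,1,0],"roll":0},{"translation":[0,1,0],"roll":0},{"translation":[0,1,0],"roll":0},{"translation":[0,1,0],"roll":0},{"translation":[0,0,0],"roll":0}]'

```text
time: 5.33
tool_pos: [0.5322, -0.0985, 0.0185]
tool_rot: [-3.138, 0.0, 1.495]
contact_force: [-5.5, -2.5, 3.9]
opening: 0.0004
grip_force: 3.5
```

Request:
step_arm --commands '[{"translation":[-1.0,1.0,0],"roll":-0.01},{"translation":[-1.0,0.9,0],"roll":-0.01},{"translation":[-1.0,0.9,0],"roll":-0.01},{"translation":[-1.0,0.9,0],"roll":-0.01}]'

```text
time: 5.67
tool_pos: [0.5357, -0.1026, 0.0185]
tool_rot: [-3.138, -0.0, 1.535]
contact_force: [-5.3, -2.1, 3.0]
opening: 0.0006
grip_force: 3.0
```

Request:
step_arm --commands '[{"translation":[-1.0,0.9,0],"roll":-0.01},{"translation":[-1.0,0.9,0],"roll":-0.01},{"translation":[-1.0,0.9,0],"roll":-0.01},{"translation":[-1.0,0.9,0],"roll":-0.01}]'

```text
time: 6.0
tool_pos: [0.5391, -0.1064, 0.0184]
tool_rot: [-3.138, -0.001, 1.575]
contact_force: [-7.2, 0.1, 4.1]
opening: 0.0006
grip_force: 3.8
```

Request:
step_arm --commands '[{"translation":[-1.0,0.9,0],"roll":-0.01},{"translation":[-1.0,0.9,0],"roll":-0.01},{"translation":[-1.0,0.9,0],"roll":-0.01},{"translation":[-1.0,0.9,0],"roll":-0.01}]'

```text
time: 6.33
tool_pos: [0.5427, -0.1101, 0.0185]
tool_rot: [-3.138, -0.001, 1.615]
contact_force: [-6.6, -0.8, 3.6]
opening: 0.0007
grip_force: 3.5
```

```bash
python3 - <<'E'
from h import *
im=read_camera('side');cv2.imwrite('pics/s2.png',cv2.resize(im[200:300,250:410,::-1],None,fx=4,fy=4,interpolation=cv2.INTER_CUBIC))
s=observe();print(s['tool_pos'],s['contact_force'])
E
```

```text
[ 0.54306216 -0.11037748  0.01852011] [-4.4810819  -1.12014142  2.16937314]
```

View pics/s2.png

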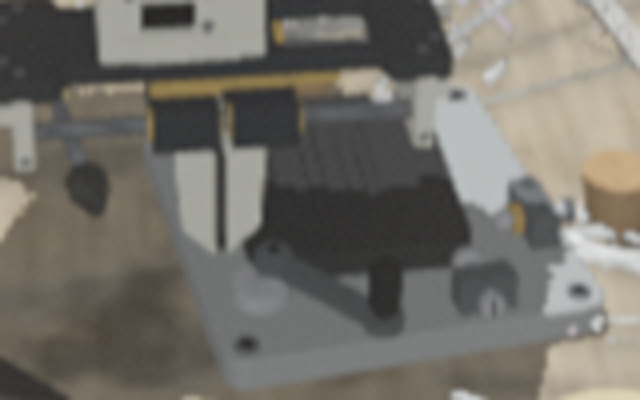

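The side view shows the plate turning, with its far right corner at about (465,235) now near the plunger. The fingers are clear of the cam.

Request:
step_arm --commands '[{"translation":[-1.0,0.9,0],"roll":-0.01},{"translation":[-1.0,0.9,0],"roll":-0.01},{"translation":[-1.0,0.9,0],"roll":-0.01}]'

```text
time: 6.63
tool_pos: [0.5459, -0.1131, 0.0185]
tool_rot: [-3.139, -0.001, 1.645]
contact_force: [-5.8, -1.4, 3.4]
opening: 0.0003
grip_force: 2.8
```

Request:
step_arm --commands '[{"translation":[-1.0,0.9,0],"roll":-0.01},{"translation":[-1.0,0.9,0],"roll":-0.01},{"translation":[-1.0,0.9,0],"roll":-0.01}]'

```text
time: 6.88
tool_pos: [0.5494, -0.1161, 0.0186]
tool_rot: [-3.14, -0.0, 1.676]
contact_force: [-4.3, -0.5, 1.3]
opening: 0.0004
grip_force: 2.5
```

Request:
step_arm --commands '[{"translation":[-1.0,0.9,0],"roll":-0.01},{"translation":[-1.0,0.9,0],"roll":-0.01}]'

```text
time: 7.05
tool_pos: [0.5517, -0.118, 0.0186]
tool_rot: [-3.141, -0.0, 1.696]
contact_force: [-4.9, -1.6, 1.4]
opening: 0.0005
grip_force: 2.3
```

Request:
step_arm --commands '[{"translation":[-0.5,0.45,0],"roll":-0.005},{"translation":[-0.5,0.45,0],"roll":-0.005}]'

```text
time: 7.22
tool_pos: [0.5529, -0.1189, 0.0186]
tool_rot: [-3.141, 0.0, 1.705]
contact_force: [-4.6, -1.5, 1.8]
opening: 0.0004
grip_force: 2.3
```

Request:
step_arm --commands '[{"translation":[-0.5,0.45,0],"roll":-0.005},{"translation":[-0.5,0.45,0],"roll":-0.005}]'

```text
time: 7.38
tool_pos: [0.554, -0.1197, 0.0186]
tool_rot: [-3.141, 0.0, 1.715]
contact_force: [-5.7, -2.0, 0.7]
opening: 0.0007
grip_force: 2.2
```

Request:
step_arm --commands '[{"translation":[-0.5,0.45,0],"roll":-0.005},{"translation":[-0.5,0.45,0],"roll":-0.005}]'

```text
time: 7.55
tool_pos: [0.5551, -0.1205, 0.0186]
tool_rot: [-3.141, 0.0, 1.725]
contact_force: [-5.2, -1.2, 0.4]
opening: 0.0003
grip_force: 2.2
```

Request:
step_arm --commands '[{"translation":[-0.5,0.45,0],"roll":-0.005},{"translation":[-0.5,0.45,0],"roll":-0.005}]'

```text
time: 7.72
tool_pos: [0.5555, -0.121, 0.0185]
tool_rot: [-3.14, -0.001, 1.735]
contact_force: [-7.8, 0.8, 3.5]
opening: 0.0007
grip_force: 3.8
```

Request:
step_arm --commands '[{"translation":[-0.5,0.45,0],"roll":-0.005},{"translation":[0,0,0],"roll":0}]'

```text
time: 7.88
tool_pos: [0.5556, -0.1211, 0.0185]
tool_rot: [-3.139, -0.002, 1.74]
contact_force: [-8.1, 0.4, 3.2]
opening: 0.0007
grip_force: 4.1
```

Request:
step_arm --commands '[{"translation":[-0.5,0.45,0],"roll":-0.005},{"translation":[0,0,0],"roll":0}]'

```text
time: 8.05
tool_pos: [0.5557, -0.1213, 0.0185]
tool_rot: [-3.138, -0.002, 1.745]
contact_force: [-8.1, 1.8, 4.7]
opening: 0.0001
grip_force: 4.8
```

```bash
python3 - <<'E'
from h import *
im=read_camera('side');cv2.imwrite('pics/s3.png',cv2.resize(im[200:300,250:410,::-1],None,fx=5,fy=5,interpolation=cv2.INTER_CUBIC))
s=observe();print(s['tool_pos'],s['contact_force'])
E
```

```text
[ 0.5557084  -0.1212882   0.01846098] [-8.92973569  1.15053772  4.74254513]
```

View pics/s3.png

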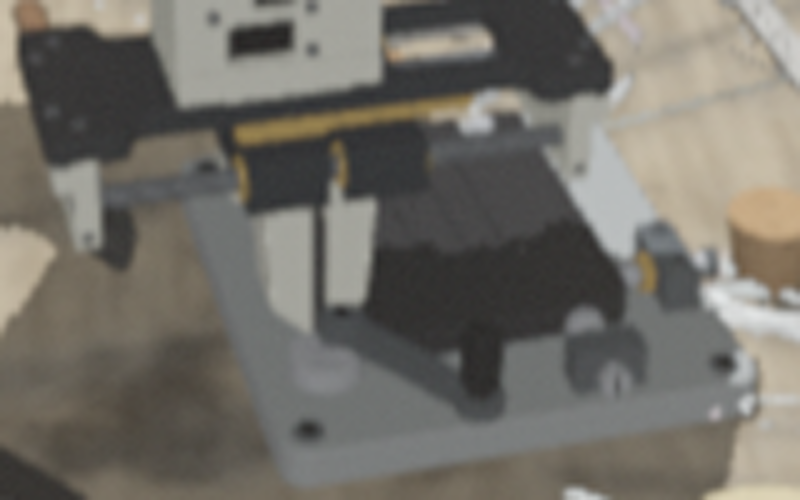

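The plate's far edge now bears on the screw tip at about (628,272) and the tool has stopped advancing as the force rises. I'll back off and go to the knob.

Request:
step_arm --commands '[{"translation":[0,-3,0],"roll":0},{"translation":[0,-7,0],"roll":0},{"translation":[0,-12,0],"roll":0},{"translation":[0,-10,0],"roll":0},{"translation":[0,0,-20],"roll":0},{"translation":[0,0,-30],"roll":0},{"translation":[0,0,-32],"roll":0},{"translation":[0,0,0],"roll":0.11},{"translation":[0,0,0],"roll":0.11},{"translation":[0,0,0],"roll":0.11},{"translation":[0,0,0],"roll":0.11},{"translation":[0,0,0],"roll":0.11},{"translation":[0,0,0],"roll":0.11},{"translation":[0,0,0],"roll":0.11},{"translation":[0,0,0],"roll":0.11},{"translation":[0,0,0],"roll":0.11},{"translation":[0,0,0],"roll":0},{"translation":[0,0,0],"roll":0}]'

```text
time: 9.6
tool_pos: [0.5263, -0.1278, 0.1009]
tool_rot: [3.14, -0.001, 0.758]
contact_force: [0.3, -0.8, 0.3]
opening: 0.0006
grip_force: 0.0
```

```bash
python3 - <<'E'
from h import *
im=read_camera('top');cv2.imwrite('pics/t2.png',cv2.resize(im[140:280,310:450,::-1],None,fx=4,fy=4,interpolation=cv2.INTER_CUBIC))
s=observe();p=s['tool_pos'];y=s['tool_rot'][2];print(p,s['tool_rot'],s['contact_force'])
d=np.array([.6231,-.1764])-p[:2];print(d@[np.cos(y),np.sin(y)],d@[np.sin(y),-np.cos(y)])
print(search_frame('top','cam_knob')[:2])
E
```

```text
[ 0.52614149 -0.1278034   0.10088447] [ 3.14049027e+00 -6.63082104e-04  7.58202263e-01] [-0.34372198 -0.88650441  0.32010021]
0.03698312589796344 0.10195504155505683
[]
```

View pics/t2.png

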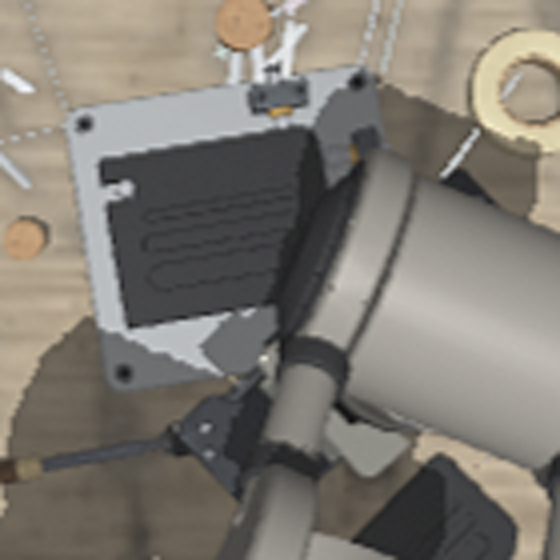

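The top view shows the plate home: its edges are parallel to the base and it bears on the stop screw at about (280,125). Next I'll go beside the knob.

Request:
step_arm --commands '[{"translation":[9,25,0],"roll":0},{"translation":[9,25,0],"roll":0},{"translation":[9,26,0],"roll":0},{"translation":[10,26,0],"roll":0},{"translation":[0,0,0],"roll":0},{"translation":[0,0,15],"roll":0},{"translation":[0,0,15],"roll":0},{"translation":[0,0,15],"roll":0},{"translation":[0,0,10],"roll":0},{"translation":[0,0,4],"roll":0},{"translation":[0,0,0],"roll":0},{"translation":[0,0,0],"roll":0}]'

```text
time: 10.7
tool_pos: [0.6228, -0.1767, 0.0422]
tool_rot: [3.141, -0.0, 0.755]
contact_force: [0.4, -0.2, 0.3]
opening: 0.0005
grip_force: 0.0
```

```bash
python3 - <<'E'
from h import *
im=read_camera('side');cv2.imwrite('pics/s4.png',cv2.resize(im[180:300,260:420,::-1],None,fx=4,fy=4,interpolation=cv2.INTER_CUBIC))
s=observe();print(s['tool_pos'],s['tool_rot'],s['contact_force'])
print(search_frame('side','cam_knob')[:2])
E
```

```text
[ 0.62312327 -0.17679427  0.04265231] [ 3.14014862e+00 -5.84896954e-04  7.55233815e-01] [ 0.55170621 -0.78139798  0.80379579]
[{'at': [0.5785, -0.173, 0.0336], 'confidence': 0.82}]
```

View pics/s4.png

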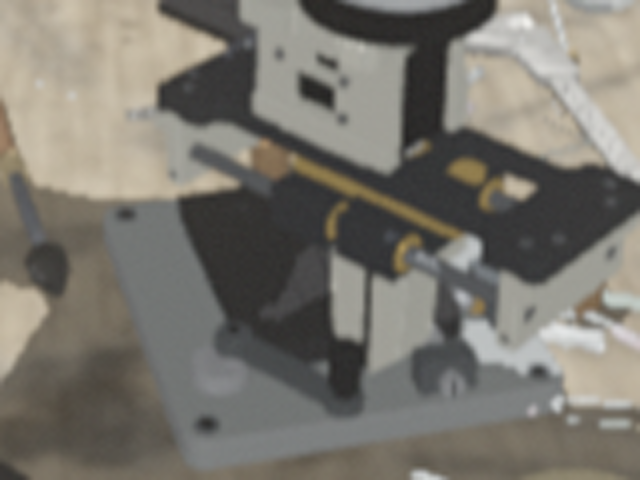

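The side view shows the fingertips right behind the knob at (345,370), clear of the plunger bracket. I'll approach and swing.

Request:
step_arm --commands '[{"translation":[-2,0,0],"roll":0},{"translation":[-2,0,0],"roll":0},{"translation":[-1,0,0],"roll":0},{"translation":[-3.05,0.75,0],"roll":0.05},{"translation":[-3.05,0.75,0],"roll":0.05},{"translation":[-3.05,0.75,0],"roll":0.05},{"translation":[-3.05,0.75,0],"roll":0.05},{"translation":[0,0,0],"roll":0}]'

```text
time: 11.47
tool_pos: [0.6115, -0.1904, 0.0422]
tool_rot: [3.141, -0.001, 0.553]
contact_force: [0.2, 0.1, 0.5]
opening: 0.0007
grip_force: 0.3
```

```bash
cat >> h.py <<'E'
A=np.array([.5663,-.1486])
def st():
    s=observe();p=s['tool_pos'][:2]-A;y=s['tool_rot'][2];f=s['contact_force']
    tx=np.array([np.cos(y),np.sin(y)]);ty=np.array([np.sin(y),-np.cos(y)])
    print('t',s['time'],'yaw',round(y,3),'q~',round(.173-.785-(y-np.pi/2),3),'trail,rad mm',np.round([p@tx*1e3,p@ty*1e3],1),'f tan,rad,z',np.round([f[:2]@tx,f[:2]@ty,f[2]],2))
E
python3 -c "
from h import *
st()
print(search_frame('top','cam_knob')[:1]); read_camera('side');print(search_frame('side','cam_knob')[:1])"
```

```text
t 11.4667 yaw 0.553 q~ 0.406 trail,rad mm [16.5 59.3] f tan,rad,z [0.2  0.02 0.49]
[]
[{'at': [0.5771, -0.1734, 0.0355], 'confidence': 0.81}]
```

Request:
step_arm --commands '[{"translation":[-6.1,1.35,0],"roll":0.1},{"translation":[-6.1,1.35,0],"roll":0.1},{"translation":[-6.1,1.35,0],"roll":0.1},{"translation":[-6.1,1.35,0],"roll":0.1},{"translation":[-6.1,1.35,0],"roll":0.1},{"translation":[-6.1,1.35,0],"roll":0.1},{"translation":[0,0,0],"roll":0}]'

```text
time: 12.2
tool_pos: [0.5789, -0.2089, 0.0419]
tool_rot: [3.141, 0.0, -0.048]
contact_force: [-0.0, -0.9, 0.6]
opening: 0.0003
grip_force: 0.0
```

```bash
python3 -c "
from h import *
st();read_camera('side');print(search_frame('side','cam_knob')[:1])"
```

```text
t 12.2 yaw -0.048 q~ 1.007 trail,rad mm [15.5 59.7] f tan,rad,z [-0.01  0.86  0.62]
[]
```

Request:
step_arm --commands '[{"translation":[-3.05,0.75,0],"roll":0.05},{"translation":[-3.05,0.75,0],"roll":0.05},{"translation":[-3.05,0.75,0],"roll":0.05},{"translation":[-3.05,0.75,0],"roll":0.05},{"translation":[-3.05,0.75,0],"roll":0.05},{"translation":[-3.05,0.75,0],"roll":0.05},{"translation":[0,0,0],"roll":0}]'

```text
time: 12.88
tool_pos: [0.5608, -0.2097, 0.0417]
tool_rot: [3.141, -0.0, -0.344]
contact_force: [-0.2, -0.6, 0.2]
opening: 0.0004
grip_force: 0.3
```

```bash
python3 -c "
from h import *
st();im=read_camera('side');print(search_frame('side','cam_knob')[:1])
cv2.imwrite('pics/s5.png',cv2.resize(im[170:310,230:410,::-1],None,fx=4,fy=4,interpolation=cv2.INTER_CUBIC))"
```

```text
t 12.8833 yaw -0.344 q~ 1.302 trail,rad mm [15.4 59.4] f tan,rad,z [0.05 0.62 0.15]
[{'at': [0.5408, -0.2155, 0.037], 'confidence': 0.57}]
```

View pics/s5.png

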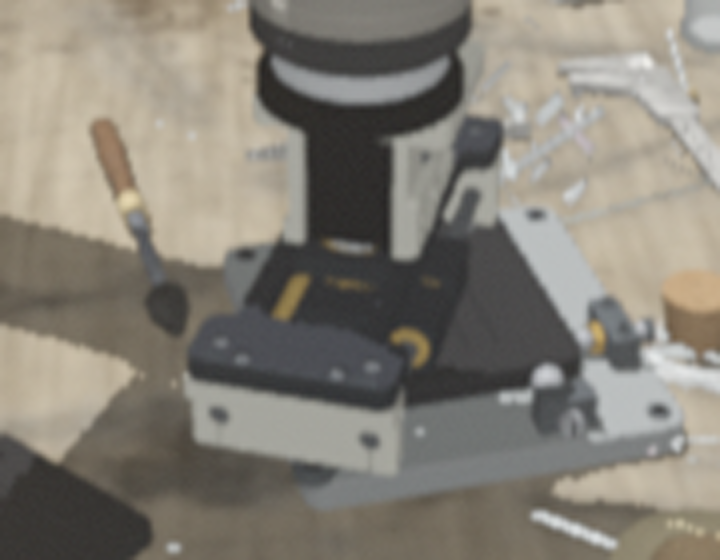

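The lever has followed: the knob shows at (315,470) below the gripper, and the plate is still home. Now in fine steps, watching the tangential force.

Request:
step_arm --commands '[{"translation":[-1.8,0.5,0],"roll":0.03},{"translation":[-1.8,0.5,0],"roll":0.03},{"translation":[-1.8,0.5,0],"roll":0.03}]'

```text
time: 13.23
tool_pos: [0.5557, -0.2093, 0.0418]
tool_rot: [3.141, -0.001, -0.433]
contact_force: [1.4, -1.2, -0.3]
opening: 0.0005
grip_force: 0.9
```

Request:
step_arm --commands '[{"translation":[-1.8,0.5,0],"roll":0.03},{"translation":[-1.8,0.5,0],"roll":0.03}]'

```text
time: 13.4
tool_pos: [0.552, -0.2087, 0.0418]
tool_rot: [3.142, -0.001, -0.493]
contact_force: [0.9, -0.9, -0.3]
opening: 0.0
grip_force: 0.9
```

Request:
step_arm --commands '[{"translation":[-1.8,0.5,0],"roll":0.03},{"translation":[-1.8,0.5,0],"roll":0.03}]'

```text
time: 13.57
tool_pos: [0.5483, -0.2078, 0.0418]
tool_rot: [3.142, -0.001, -0.553]
contact_force: [1.8, -0.5, 0.5]
opening: 0.0004
grip_force: 0.9
```

```bash
python3 -c "
from h import *
st()"
```

```text
t 13.5667 yaw -0.553 q~ 1.512 trail,rad mm [15.9 59.8] f tan,rad,z [ 1.83 -0.54  0.48]
```

Request:
step_arm --commands '[{"translation":[-1.8,0.5,0],"roll":0.03},{"translation":[-1.8,0.5,0],"roll":0.03}]'

```text
time: 13.73
tool_pos: [0.5448, -0.2067, 0.0418]
tool_rot: [3.142, -0.001, -0.613]
contact_force: [1.1, -1.7, -1.3]
opening: 0.0005
grip_force: 0.9
```

Request:
step_arm --commands '[{"translation":[-1.8,0.5,0],"roll":0.03}]'

```text
time: 13.82
tool_pos: [0.543, -0.2061, 0.0418]
tool_rot: [3.142, -0.001, -0.643]
contact_force: [1.2, -1.7, -0.8]
opening: 0.0003
grip_force: 0.9
```

Request:
step_arm --commands '[{"translation":[-1.8,0.5,0],"roll":0.03}]'

```text
time: 13.9
tool_pos: [0.5413, -0.2055, 0.0418]
tool_rot: [3.142, -0.001, -0.673]
contact_force: [1.0, -2.2, -0.1]
opening: 0.0004
grip_force: 0.9
```

Request:
step_arm --commands '[{"translation":[-1.8,0.5,0],"roll":0.03}]'

```text
time: 13.98
tool_pos: [0.5395, -0.2047, 0.0418]
tool_rot: [-3.142, -0.001, -0.703]
contact_force: [1.6, -1.9, -1.2]
opening: 0.0006
grip_force: 0.9
```

```bash
python3 -c "
from h import *
st()"
```

```text
t 13.9833 yaw -0.703 q~ 1.662 trail,rad mm [15.9 60.1] f tan,rad,z [ 2.41  0.42 -1.15]
```

Request:
step_arm --commands '[{"translation":[-1.2,0.35,0],"roll":0.02},{"translation":[-1.2,0.35,0],"roll":0.02}]'

```text
time: 14.15
tool_pos: [0.5371, -0.2036, 0.0418]
tool_rot: [-3.142, -0.001, -0.744]
contact_force: [1.6, -1.9, 0.9]
opening: 0.0005
grip_force: 0.9
```

Request:
step_arm --commands '[{"translation":[-1.2,0.35,0],"roll":0.02},{"translation":[-1.2,0.35,0],"roll":0.02}]'

```text
time: 14.32
tool_pos: [0.5346, -0.2024, 0.0418]
tool_rot: [3.142, -0.0, -0.786]
contact_force: [1.0, -0.4, -0.1]
opening: 0.0001
grip_force: 0.9
```

Request:
step_arm --commands '[{"translation":[-1.2,0.35,0],"roll":0.02},{"translation":[-1.2,0.35,0],"roll":0.02}]'

```text
time: 14.48
tool_pos: [0.5323, -0.2011, 0.0418]
tool_rot: [3.142, -0.0, -0.827]
contact_force: [0.7, -1.3, 0.2]
opening: 0.0002
grip_force: 1.0
```

```bash
python3 -c "
from h import *
st()"
```

```text
t 14.4833 yaw -0.827 q~ 1.786 trail,rad mm [15.6 60.6] f tan,rad,z [1.38 0.36 0.15]
```

Request:
step_arm --commands '[{"translation":[-1.2,0.25,0],"roll":0.02},{"translation":[-1.2,0.25,0],"roll":0.02}]'

```text
time: 14.65
tool_pos: [0.5304, -0.1999, 0.0418]
tool_rot: [3.142, -0.001, -0.867]
contact_force: [0.7, -3.2, -0.6]
opening: 0.0004
grip_force: 1.5
```

Request:
step_arm --commands '[{"translation":[-1.2,0.25,0],"roll":0.02},{"translation":[-1.2,0.25,0],"roll":0.02}]'

```text
time: 14.82
tool_pos: [0.5286, -0.1985, 0.0418]
tool_rot: [-3.142, -0.001, -0.907]
contact_force: [1.5, -3.4, -1.2]
opening: 0.0007
grip_force: 2.1
```

Request:
step_arm --commands '[{"translation":[-1.2,0.25,0],"roll":0.02},{"translation":[-1.2,0.25,0],"roll":0.02}]'

```text
time: 14.98
tool_pos: [0.5268, -0.1969, 0.0418]
tool_rot: [-3.141, -0.001, -0.947]
contact_force: [2.0, -4.7, -1.9]
opening: 0.0003
grip_force: 2.5
```

```bash
python3 -c "
from h import *
st()"
```

```text
t 14.9833 yaw -0.947 q~ 1.906 trail,rad mm [16.1 60.3] f tan,rad,z [ 4.98  1.13 -1.95]
```

```bash
python3 -c "
from h import *
for i in range(6): read_camera('side');st()"
```

```text
t 15.0333 yaw -0.948 q~ 1.907 trail,rad mm [15.9 60.3] f tan,rad,z [ 4.75  1.47 -1.17]
t 15.0833 yaw -0.946 q~ 1.905 trail,rad mm [15.8 60.3] f tan,rad,z [ 4.72  0.88 -0.35]
t 15.1333 yaw -0.945 q~ 1.904 trail,rad mm [15.8 60.3] f tan,rad,z [ 3.84  0.29 -0.63]
t 15.1833 yaw -0.945 q~ 1.904 trail,rad mm [15.8 60.3] f tan,rad,z [ 3.84  0.4  -0.67]
t 15.2333 yaw -0.945 q~ 1.904 trail,rad mm [15.8 60.3] f tan,rad,z [ 4.79  1.15 -0.67]
t 15.2833 yaw -0.945 q~ 1.904 trail,rad mm [15.7 60.3] f tan,rad,z [ 4.21  0.22 -0.58]
```

It's bearing at a steady mean of about 4.3 N, so it's clamped. Release now.

Request:
step_arm --commands '[{"translation":[3,0,0],"roll":0},{"translation":[6,0,0],"roll":0},{"translation":[8,0,0],"roll":0},{"translation":[0,0,-20],"roll":0},{"translation":[0,0,-40],"roll":0},{"translation":[0,0,-40],"roll":0},{"translation":[30,0,-20],"roll":0},{"translation":[40,0,0],"roll":0},{"translation":[40,0,0],"roll":0},{"translation":[40,0,0],"roll":0},{"translation":[40,0,0],"roll":0},{"translation":[0,0,0],"roll":0},{"translation":[0,0,0],"roll":0}]'

```text
time: 16.37
tool_pos: [0.6476, -0.366, 0.1583]
tool_rot: [3.141, 0.004, -0.947]
contact_force: [0.1, 0.7, -0.2]
opening: 0.0
grip_force: 0.0
```

```bash
python3 - <<'E'
from h import *
s=observe();print(s['time'],s['tool_pos'],s['contact_force'])
im=read_camera('top')
print('knob',search_frame('top','cam_knob')[:1],search_frame('top','plate_slot')[:1])
# plate pose from dark top region in the crop
g=im[140:280,310:450].max(2);m=((g<75)*255).astype('uint8')
m=cv2.morphologyEx(m,cv2.MORPH_OPEN,np.ones((9,9)));n,l,stt,c=cv2.connectedComponentsWithStats(m)
for i in range(1,n):
    if stt[i,4]>500:
        ct=cv2.findContours((l==i).astype('uint8'),0,2)[0][0];b=cv2.boxPoints(cv2.minAreaRect(ct))+[310,140]
        w=ray('top',b,.026);print(stt[i,4],np.round(w,4).tolist(),[round(float(np.arctan2(*(w[(k+1)%4]-w[k])[::-1])),3) for k in range(4)])
E
```

```text
16.3667 [ 0.64764177 -0.36599418  0.15829529] [ 0.08824515  0.73033566 -0.19486041]
knob [{'at': [0.5476, -0.1656, 0.0367], 'confidence': 0.49}] [{'at': [0.6041, 0.2063, 0.0111], 'confidence': 0.97}]
1893 [[0.647, -0.005], [0.6706, -0.131], [0.5732, -0.147], [0.5502, -0.0223]] [-1.386, -2.979, 1.753, 0.177]
```

```bash
python3 -c "
from cell import *
print(hand_in())"
```

```text
the job is handed in; nothing more can be done
None
```

The plate is turned home against the stop screw and the cam clamps it at about 4.3 N at the knob; the arm has let go, moved clear without knowingly touching anything else, and the job is handed in at about 16 s (no verdict returned).

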